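# Tip the patterned tiles face up for glazing

### The arm

A 6-joint arm with a two-finger parallel gripper is mounted at the origin on the work surface. World frame = base frame: x ahead of the robot, y to its left, z up, the work surface at z = 0. Lengths are in m, angles in rad, forces in N, time in s.
With the tool pointing down it reaches from about 0.225 to 0.875 m from the base axis. Payload 3.4 kg.
Tool frame: the origin (TCP) lies between the finger pads; the fingertips stand 11 mm ahead of it and the grasp point (between the pads) lies 8 mm behind it; z points along the fingers, y is the line along which they close (so a half turn about z gives the same grasp; the last joint's range is limited). The gripper opens to 85 mm and grips with 20 to 120 N. Pads are 22 mm wide; open, the fingers measure 114 mm over their backs; the gripper's body (76 mm by 85 mm) begins 54 mm behind the grasp point. The pads swing forward as they close: fully open they stand 13 mm farther back than shut.
Start: joints at [1.057, 0.276, 1.505, -0, 1.361, -0.121], TCP at [0.22, 0.531, 0.216] pointing down, gripper open.
Joint ranges: [-2.89, 2.89], [-0.75, 2.08], [0.22, 2.7], [-1.18, 4.32], [0.11, 2.71], [-2.7, 2.7]. Speed limits (rad/s): [2.57, 2.57, 3.14, 3.14, 3.14, 3.14].

### API

Orientations are given as a unit quaternion [w, x, y, z].
In Python, from rig import sensors, eyes, manip gives the robot as it stands.
- The arm moves only by the tool drive_tool, never from a script. Its argument "deltas" is a list of rows, each an object with "linear": the shift along the world's x, y, z in mm, a list of three; "twist": the turn about the world's z in degrees; "claw": the opening, from 0 (shut) to 1 (fully open). In form: [{"linear": [tx, ty, tz], "twist": twist, "claw": claw}, ...]. A call has 1 to 12 rows; each row is the pose to reach, as a shift and turn from the pose commanded when the call began; what a row does not reach only later rows make up. A row lasts 1/12 s, in which the tool goes at most 41.7 mm and 7.16 degrees, less where a joint would pass 70% of its speed; a pose out of reach is approached as far as the arm can. A call with a gripper value outside its range is refused whole. The fingers move at their own pace and stop on an object; "squeeze" is the grip in N (left out, the last holds). Time passes only in rows, so rows that repeat a pose let the fingers close. It gives the time, the measured TCP pose, the force, the opening and the grip force at its end, in the units of the state.
- sensors.get_state(): the state, without advancing time (a new reading comes with each control period).
- eyes.get_image(name): name is "scene" or "top"; returns the picture (480x640x3 uint8, red, green, blue); there is no depth.
- eyes.camera_model(name): a dict with "intrinsics" (3x3 intrinsics, pixels), "R" (3x3) and "t" (3): a world point X has camera coordinates R X + t. Camera axes: x right, y down, z forward; pixel columns grow to the right and rows downward; lengths in m; the calibration is good to about 2 mm. A picture is of the moment at which its call begins. camera_model takes no time and is no camera call.
- manip.sign_off(): hands the job in; it is judged then, once.
The state is a dict: "clock": time; "qpos": joint angles; "qd": joint speeds; "effort": joint torques, N m; "position": TCP position; "ee_rot": TCP orientation; "contact_force": force on the tool from outside, world axes, zero at the start; "moment": the same for the moment, N m; "width": finger opening in m; "gripper_force": force on a finger pad.
Only numpy, scipy, OpenCV 4.12 (cv2) and the standard library are available. Lean on these libraries where they do the work, as an engineer would, in place of code of your own. Each camera call takes 0.05 s, during which the arm holds its last target. There are 200 camera calls.

### The job

Three fired clay tiles stand on edge on the cork-faced board. With the fingertips, push over the two that carry a raised pattern, the square star tile and the narrow border tile, so that each tips backward about its foot and lies flat on the board with its pattern facing up. Push gently and do not pinch, lift or shove any tile along; leave the plain tile standing and everything else where it is.

Things in the scene. Friction and masses are not known exactly. Their poses are not given: they have to be found in the camera images.
- board: The fixed glazing board, plywood faced with cork, 320 (x) x 860 (y) x 12 mm thick, lying on the table; its top is 12 mm above the table. Origin: centre of its underside. The three tiles stand on it some 270 mm apart in a row along its y, in any order, each turned any way.
- star_tile: Square tile of pale fired clay, 90 wide x 90 high x 18 mm thick, about 0.3 kg, standing free on edge; an eight-pointed star stands out 10 mm from one face, 16 to 68 mm above its foot; its other face is flat. Origin: centre of its underside. Standing, z points up, y across its width, x out of the patterned face. Lying as wanted, x points up, origin 9 mm above the board.
- star_tile_foot (a point): Middle of the star tile's lower edge on its plain back face, 9 mm from the origin along -x: the edge about which it tips.
- border_tile: Narrow tile, same clay, 54 wide x 110 high x 18 mm thick, about 0.2 kg, standing free on end; two raised diamonds stand out 10 mm from one face, 12 to 88 mm above its foot; its other face is flat. Origin: centre of its underside. Standing, z points up, y across its width, x out of the patterned face. Lying as wanted, x points up, origin 9 mm above the board.
- border_tile_foot (a point): Middle of the border tile's lower edge on its plain back face, 9 mm from the origin along -x: the edge about which it tips.
- blank_tile: Plain tile of the same clay, 90 wide x 90 high x 18 mm thick, flat on both faces, standing on edge; it is to stay standing. Origin: centre of its underside. Standing, z points up, y across its width, x square to its faces.
- frame_cutter: Small square white plastic cutter frame, 44 x 44 x 25 mm high, open in the middle, on the board; origin at the centre of its underside. Leave alone.
- glaze_jar: Small blue closed jar, 44 mm across, 60 mm high, on the board; origin at the centre of its underside. Leave alone.
- test_cup: Small clay cup, 48 mm across, 45 mm high, on the board; origin at the centre of its underside. Leave alone.
- stamp: Turned wooden hand stamp, 38 mm across its foot, 60 mm high, standing on the board; origin at the centre of its underside. Leave alone.
Things that resemble listed ones, but are neither listed nor needed, are in the scene too. Leave any green or turquoise look-alike of the border_tile alone.

How it is judged:
At the end, for the whole second after the job is handed in: Star tile and border tile lie at rest flat on the board (within 0.12 rad) with their patterns up, the lower back edge of each (its foot) within 40 mm of where it began; the plain tile still stands within 20 mm of its place, and every other loose thing is within 25 mm of its place (angle between each of star_tile, border_tile's own x axis and vertical below 0.12 rad and height (world z) of star_tile between 0.015 and 0.028 m and distance of each of star_tile_foot, border_tile_foot from where it was at the start of the episode below 0.04 m and linear speed of each of star_tile, border_tile below 0.02 m/s and height (world z) of border_tile between 0.015 and 0.028 m and angle between blank_tile's own z axis and vertical below 0.1 rad and distance of blank_tile from where it was at the start of the episode below 0.02 m and distance of each of frame_cutter, glaze_jar, test_cup, stamp from where it was at the start of the episode below 0.025 m); the robot touches nothing.
It fails at once if a patterned tile is lifted (its foot more than 25 mm off the board) (height (world z) of any of star_tile_foot, border_tile_foot above 0.037 m).
It fails at once if a patterned tile falls on its pattern, or its foot is shoved more than 60 mm from where it began (angle between any of star_tile, border_tile's own x axis and vertical above 2.2 rad or distance of any of star_tile_foot, border_tile_foot from where it was at the start of the episode above 0.06 m).
It fails at once if a tile is pinched or struck hard by the fingers (over 25 N) (contact force between the fingers and star_tile above 25 N or contact force between the fingers and border_tile above 25 N or contact force between the fingers and blank_tile above 25 N).
It fails at once if the plain tile is lifted, tipped or shoved (distance of blank_tile from where it was at the start of the episode above 0.025 m or angle between blank_tile's own z axis and vertical above 0.3 rad).
It fails at once if another thing on the board or table is moved more than 30 mm or tipped (distance of any of frame_cutter, glaze_jar, test_cup, stamp from where it was at the start of the episode above 0.03 m or angle between any of frame_cutter, glaze_jar, test_cup, stamp's own z axis and vertical above 0.5 rad).
It also fails if it takes over 45 s, if anything falls off the work surface, if the arm or the gripper's body presses on something with over 40 N, if the wrist force passes 120 N, or if a joint passes its speed limit or range.

## Working session

There is one attempt and no reset: what is moved stays moved. The work goes in short steps, Python scripts to look and compute and a tool call to move; the robot and the scene stay as the last step left them, time stands still between calls to the robot, and variables do not carry over. Pictures are saved under pics/ and viewed, at most 10 in all, crops included, and the job is handed in when it is done.

Besides the shell and the picture viewer there is one more tool, called after "Call:" as name(argument=value, ...) on one line, values as JSON. drive_tool: Moves the arm, as the interface text tells. Its arguments: {"type":"object","properties":{"deltas":{"type":"array","items":{"type":"object","properties":{"linear":{"type":"array","items":{"type":"number"}},"twist":{"type":"number"},"claw":{"type":"number"}}}},"squeeze":{"type":"number"}},"required":["deltas"]}

```bash
mkdir -p pics; python3 - <<'E'
from rig import sensors, eyes
import cv2,numpy as np
for n in("scene","top"):
    im=eyes.get_image(n); cv2.imwrite(f"pics/{n}0.png",im[:,:,::-1])
    m=eyes.camera_model(n); R=np.array(m["R"]);t=np.array(m["t"]);print(n,np.round(m["intrinsics"],1).tolist(),"cam at",np.round(-R.T@t,3),"R",np.round(R,3).tolist())
s=sensors.get_state();print(s["clock"],s["position"],s["ee_rot"],s["width"])
E
```

```text
scene [[494.7, 0.0, 324.1], [0.0, 494.7, 238.5], [0.0, 0.0, 1.0]] cam at [1.09  0.48  0.754] R [[-0.626, 0.78, -0.014], [0.54, 0.42, -0.73], [-0.563, -0.464, -0.684]]
top [[433.8, 0.0, 319.0], [0.0, 433.8, 239.4], [0.0, 0.0, 1.0]] cam at [0.359 0.014 0.738] R [[-0.048, -0.999, -0.007], [-0.969, 0.048, -0.243], [0.243, -0.005, -0.97]]
0.1 [0.21984827 0.53078714 0.21523668] [-2.56766317e-04  1.95126006e-01  9.80777848e-01 -7.67494261e-04] 0.08520129280149236
```

View pics/scene0.png

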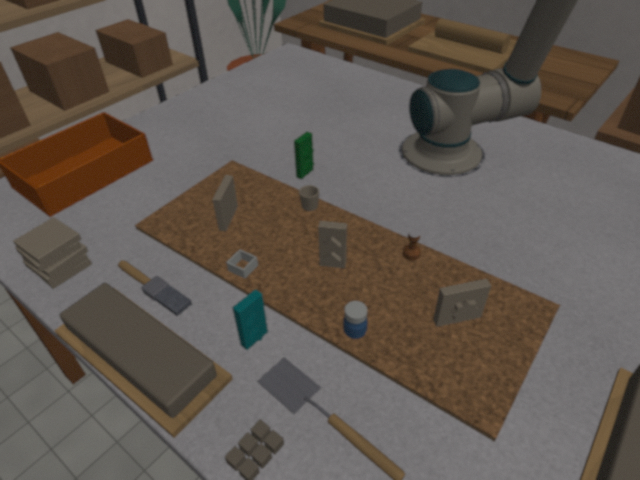

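View pics/top0.png

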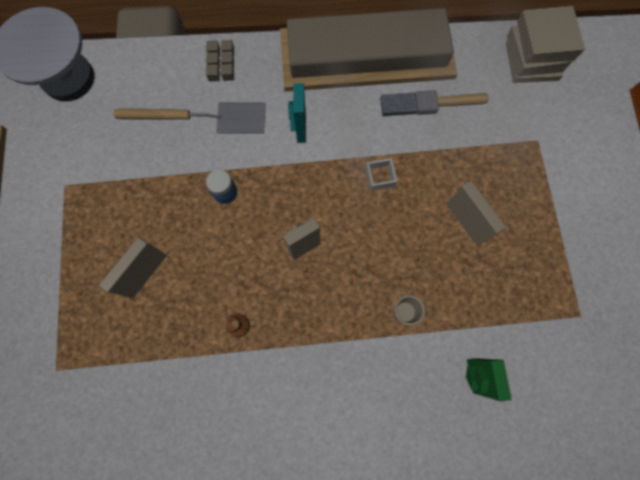

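The scene view shows three clay tiles: (461,303) with bumps, probably the star, narrow (333,245) with diamonds, and (225,203) seen nearly edge-on. In the top view they are at (133,268), (302,238) and (476,213). Look-alikes: green (304,155) and turquoise (251,319) narrow tiles. Next is one close crop to check the choice.

```bash
python3 - <<'E'
import cv2,numpy as np
s=cv2.imread("pics/scene0.png");t=cv2.imread("pics/top0.png")
def c(i,x,y,r=45): return cv2.resize(cv2.convertScaleAbs(i[y-r:y+r,x-r:x+r],alpha=1.7),(266,266),interpolation=cv2.INTER_CUBIC)
cv2.imwrite("pics/crop.png",np.vstack([np.hstack([c(s,461,303),c(s,333,245),c(s,225,203)]),np.hstack([c(t,133,268),c(t,302,238),c(t,476,213)])]))
E
```

```text
(no output)
```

View pics/crop.png

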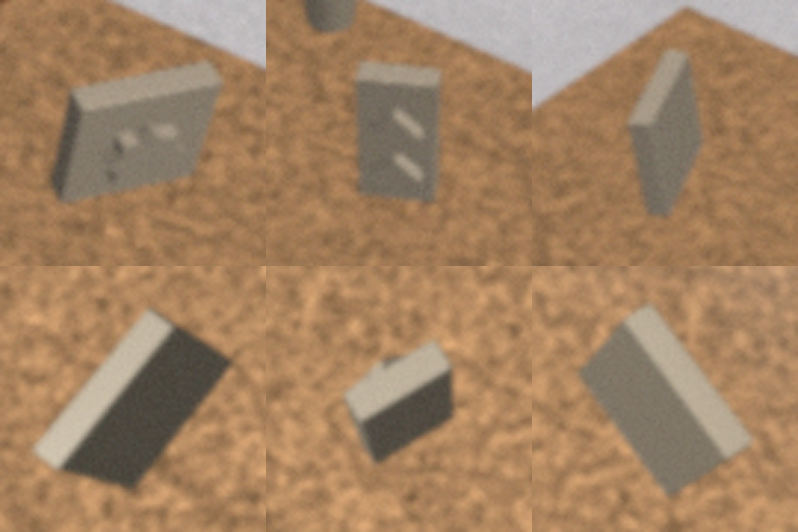

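The crop confirms it: left tile (scene 461,303) has the star relief on the face towards the scene camera, and the centre tile (333,245) has two diamonds on that same side. The right tile (225,203) is plain. In the top view both patterned faces look up-left, so they tip down-right. Next I measure the corners of the top faces.

```bash
cat >h.py <<'E'
import cv2,numpy as np
from rig import eyes
def cam(n):
    m=eyes.camera_model(n);return np.array(m["intrinsics"]),np.array(m["R"]),np.array(m["t"])
def plane(n,uv,z):
    K,R,t=cam(n);o=-R.T@t;d=(np.c_[uv,np.ones(len(uv))]@np.linalg.inv(K).T)@R
    return o+d*((z-o[2])/d[:,2])[:,None]
def tri(u1,u2):
    P=[K@np.c_[R,t] for K,R,t in (cam("top"),cam("scene"))]
    X=cv2.triangulatePoints(P[0],P[1],np.array(u1,float).T,np.array(u2,float).T);return (X[:3]/X[3]).T
def quad(im,c,r,thr):
    x,y=c;g=im[y-r:y+r,x-r:x+r];h=cv2.cvtColor(g,cv2.COLOR_BGR2HSV)
    m=((h[...,1]<75)&(h[...,2]>thr)).astype(np.uint8)
    k=max(cv2.findContours(m,0,1)[0],key=cv2.contourArea)
    q=cv2.approxPolyN(k,4,-1,True).reshape(-1,2).astype(float)
    return q+[x-r,y-r],cv2.contourArea(k)
E
python3 - <<'E'
from h import *
T=cv2.imread("pics/top0.png");S=cv2.imread("pics/scene0.png")
for nm,c,cs,z in(("star",(133,268),(461,303),.102),("border",(302,238),(333,245),.122),("blank",(476,213),(225,203),.102)):
    g=T[c[1]-40:c[1]+40,c[0]-40:c[0]+40];h=cv2.cvtColor(g,cv2.COLOR_BGR2HSV);v=h[...,2][h[...,1]<75]
    tt,_=cv2.threshold(v,0,255,cv2.THRESH_OTSU)
    q,a=quad(T,c,40,tt);X=plane("top",q,z)[:,:2]
    print(nm,tt,a,q.round(1).tolist(),"world",(X*1000).round().tolist(),"ctr",(X.mean(0)*1000).round(),"rect",cv2.minAreaRect((X*1000).astype(np.float32)))
off=lambda x,y,p:[(x-45+p[0]/2.956),(y-45+p[1]/2.956)]
# hand-read top-face corners in both views (crop coordinates)
a=[off(133,268,p) for p in((150,42),(175,60),(62,203),(35,186))];b=[off(461,303,p) for p in((222,82),(207,62),(70,90),(80,110))]
# top: pattern side = left edge ->(150,42),(35,186)
b=dict(z=b)["z"]
print("star orders")
for o in([3,2,1,0],[0,1,2,3]): print(tri(a,[b[i] for i in o]).round(3).tolist())
a=[off(302,238,p) for p in((436,76),(453,106),(361,155),(345,129))];a=[[x-266/2.956,y] for x,y in a]
b=[[333-45+(p[0]-266)/2.956,245-45+p[1]/2.956] for p in((358,82),(358,62),(440,70),(440,88))]
for o in([0,1,2,3],): print("border",tri(a,[b[i] for i in o]).round(3).tolist())
for n,u,z in(("jar",(219,182),.072),("cup",(409,310),.057),("stamp",(237,325),.06),("frame",(382,174),.037)):print(n,plane("top",np.array([u]),z).round(3))
print("board",plane("top",np.array([[64,186],[538,142],[579,317],[57,368]]),.012).round(3).tolist())
E
```

```text
Traceback (most recent call last):
  File "h.py", line 15, in quad
    q=cv2.approxPolyN(k,4,-1,True).reshape(-1,2).astype(float)
      ~~~~~~~~~~~~~~~^^^^^^^^^^^^^
cv2.error: OpenCV(4.12.0) :-1: error: (-5:Bad argument) in function 'approxPolyN'
> Overload resolution failed:
>  - Argument 'epsilon_percentage' must be float, not bool
>  - Argument 'epsilon_percentage' must be float, not bool
```

```bash
sed -i 's/cv2.approxPolyN(k,4,-1,True)/cv2.approxPolyN(k,4)/' h.py
python3 - <<'E'
from h import *
T=cv2.imread("pics/top0.png")
for nm,c,z in(("star",(133,268),.102),("border",(302,238),.122),("blank",(476,213),.102)):
    g=T[c[1]-40:c[1]+40,c[0]-40:c[0]+40];h=cv2.cvtColor(g,cv2.COLOR_BGR2HSV);v=h[...,2][h[...,1]<75]
    tt,_=cv2.threshold(v,0,255,cv2.THRESH_OTSU)
    q,a=quad(T,c,40,tt);X=plane("top",q,z)[:,:2]
    print(nm,tt,a,q.round(1).tolist(),"world",(X*1000).round().tolist(),"ctr",(X.mean(0)*1000).round(),"rect",cv2.minAreaRect((X*1000).astype(np.float32)))
off=lambda x,y,p:[(x-45+p[0]/2.956),(y-45+p[1]/2.956)]
a=[off(133,268,p) for p in((150,42),(175,60),(62,203),(35,186))];b=[off(461,303,p) for p in((80,110),(70,90),(207,62),(222,82))]
for o in([0,1,2,3],[3,2,1,0]): print("star",tri(a,[b[i] for i in o]).round(3).tolist())
a=[off(302,238,(x-266,y)) for x,y in((436,76),(453,106),(361,155),(345,129))]
b=[off(333,245,(x-266,y)) for x,y in((358,82),(358,62),(440,70),(440,88))]
print("border",tri(a,b).round(3).tolist())
for n,u,z in(("jar",(219,182),.072),("cup",(409,310),.057),("stamp",(237,325),.06),("frame",(382,174),.037)):print(n,plane("top",np.array([u]),z).round(3))
print("board",plane("top",np.array([[64,186],[538,142],[579,317],[57,368]]),.012).round(3).tolist())
E
```

```text
star 79.0 633.5 [[147.0, 243.0], [107.0, 292.0], [98.0, 285.0], [138.0, 237.0]] world [[525.0, 271.0], [453.0, 326.0], [464.0, 340.0], [535.0, 285.0]] ctr [494. 305.] rect ((494.6710510253906, 305.2945251464844), (17.88865089416504, 90.47774505615234), 52.26991653442383)
border 79.0 409.5 [[320.0, 227.0], [287.0, 246.0], [281.0, 231.0], [313.0, 218.0]] world [[531.0, 8.0], [505.0, 58.0], [528.0, 66.0], [546.0, 18.0]] ctr [528.  37.] rect ((528.987060546875, 38.546688079833984), (24.22683334350586, 56.07542037963867), 28.046260833740234)
blank 91.0 595.0 [[506.0, 227.0], [496.0, 233.0], [461.0, 186.0], [471.0, 180.0]] world [[523.0, -274.0], [514.0, -258.0], [592.0, -214.0], [601.0, -231.0]] ctr [ 558. -244.] rect ((557.7249755859375, -244.23287963867188), (89.40558624267578, 19.138078689575195), 28.650327682495117)
star [[0.536, 0.285, 0.099], [0.525, 0.272, 0.098], [0.454, 0.326, 0.097], [0.464, 0.34, 0.097]]
star [[0.511, 0.318, 0.121], [0.502, 0.304, 0.121], [0.484, 0.295, 0.089], [0.494, 0.308, 0.09]]
border [[0.546, 0.017, 0.115], [0.531, 0.007, 0.116], [0.506, 0.055, 0.118], [0.52, 0.064, 0.117]]
jar [[0.63  0.169 0.072]]
cup [[ 0.409 -0.124  0.057]]
stamp [[0.399 0.143 0.06 ]]
frame [[ 0.645 -0.104  0.037]]
board [[0.661, 0.461, 0.012], [0.703, -0.397, 0.012], [0.388, -0.411, 0.012], [0.348, 0.442, 0.012]]
```

Call:
drive_tool(deltas=[{"linear": [33,-21,0],"twist": -2,"claw": 0},{"linear": [66,-42,0],"twist": -4,"claw": 0},{"linear": [99,-63,0],"twist": -6,"claw": 0},{"linear": [132,-84,0],"twist": -8,"claw": 0},{"linear": [165,-105,0],"twist": -10,"claw": 0},{"linear": [198,-126,0],"twist": -12,"claw": 0},{"linear": [231,-147,0],"twist": -14,"claw": 0},{"linear": [264,-168,0],"twist": -15,"claw": 0},{"linear": [290,-184,0],"twist": -15,"claw": 0},{"linear": [301,-191,0],"twist": -15,"claw": 0},{"linear": [301,-191,0],"twist": -15,"claw": 0},{"linear": [301,-191,0],"twist": -15,"claw": 0}])

```text
clock: 1.1
position: [0.5205, 0.3402, 0.2153]
ee_rot: [-0.001, 0.322, 0.947, -0.0]
contact_force: [-0.8, -0.4, 0.4]
width: -0.0001
gripper_force: 0.0
```

Call:
drive_tool(deltas=[{"linear": [0,0,-20],"twist": 0,"claw": 0},{"linear": [0,0,-45],"twist": 0,"claw": 0},{"linear": [0,0,-70],"twist": 0,"claw": 0},{"linear": [0,0,-95],"twist": 0,"claw": 0},{"linear": [0,0,-110],"twist": 0,"claw": 0},{"linear": [0,0,-114],"twist": 0,"claw": 0},{"linear": [0,0,-114],"twist": 0,"claw": 0},{"linear": [0,0,-114],"twist": 0,"claw": 0}])

```text
clock: 1.77
position: [0.5206, 0.3414, 0.103]
ee_rot: [0.0, 0.321, 0.947, 0.001]
contact_force: [0.0, -0.1, -0.3]
width: -0.0004
gripper_force: 0.0
```

```bash
python3 - <<'E'
from h import *
a=eyes.get_image("scene")[:,:,::-1];b=eyes.get_image("top")[:,:,::-1]
c=lambda i,x,y:cv2.resize(cv2.convertScaleAbs(i[y:y+120,x:x+120],alpha=1.7),(400,400),interpolation=cv2.INTER_CUBIC)
cv2.imwrite("pics/pre.png",np.hstack([c(a,410,230),c(b,60,190)]))
E
```

```text
(no output)
```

View pics/pre.png

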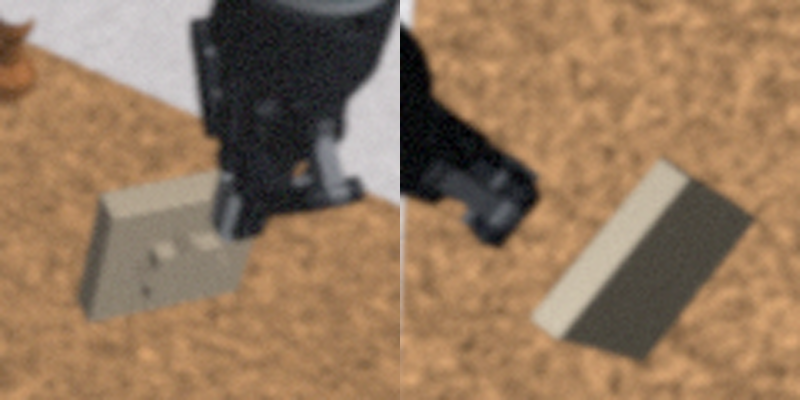

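The crop shows the closed fingertips at left (520,205) and (235,225), centred on the star tile's patterned side with a gap of about 20 mm. Pushing slowly.

Call:
drive_tool(deltas=[{"linear": [-3,-4,0],"twist": 0,"claw": 0},{"linear": [-6,-8,0],"twist": 0,"claw": 0},{"linear": [-8,-10,0],"twist": 0,"claw": 0},{"linear": [-10,-13,0],"twist": 0,"claw": 0},{"linear": [-12,-15,0],"twist": 0,"claw": 0},{"linear": [-13,-17,0],"twist": 0,"claw": 0},{"linear": [-15,-20,0],"twist": 0,"claw": 0},{"linear": [-17,-22,0],"twist": 0,"claw": 0},{"linear": [-18,-24,0],"twist": 0,"claw": 0},{"linear": [-20,-26,0],"twist": 0,"claw": 0},{"linear": [-21,-28,0],"twist": 0,"claw": 0},{"linear": [-22,-29,0],"twist": 0,"claw": 0}])

```text
clock: 2.87
position: [0.499, 0.311, 0.102]
ee_rot: [0.0, 0.322, 0.947, 0.0]
contact_force: [0.3, 0.2, -0.4]
width: 0.0002
gripper_force: 0.0
```

```bash
python3 - <<'E'
from h import *
a=eyes.get_image("scene")[:,:,::-1];b=eyes.get_image("top")[:,:,::-1]
c=lambda i,x,y:cv2.resize(cv2.convertScaleAbs(i[y:y+120,x:x+120],alpha=1.7),(400,400),interpolation=cv2.INTER_CUBIC)
cv2.imwrite("pics/push1.png",np.hstack([c(a,410,230),c(b,60,190)]))
E
```

```text
(no output)
```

View pics/push1.png

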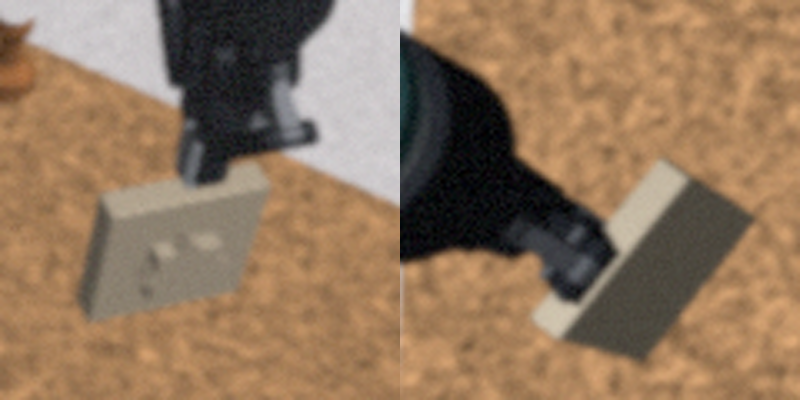

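The finger in the picture (tip at left 203,183) stands over the tile's top face and the tile hasn't moved, so the tips are higher than I assumed. I'll work out the tip height from both views.

```bash
python3 - <<'E'
from h import *
for p,zs in(((.499,.311),(.08,.091,.1,.11,.12)),((.5206,.3414),(.08,.091,.1,.11,.12))):
  for n,o in(("scene",(410,230)),("top",(60,190))):
    K,R,t=cam(n)
    for z in zs:
        u=K@(R@np.array([*p,z])+t);u=u[:2]/u[2];print(p,n,z,((u-o)*3.333).round())
E
```

```text
(0.499, 0.311) scene 0.08 [182. 222.]
(0.499, 0.311) scene 0.091 [186. 208.]
(0.499, 0.311) scene 0.1 [189. 197.]
(0.499, 0.311) scene 0.11 [193. 184.]
(0.499, 0.311) scene 0.12 [197. 171.]
(0.499, 0.311) top 0.08 [219. 246.]
(0.499, 0.311) top 0.091 [208. 242.]
(0.499, 0.311) top 0.1 [199. 238.]
(0.499, 0.311) top 0.11 [189. 234.]
(0.499, 0.311) top 0.12 [178. 229.]
(0.5206, 0.3414) scene 0.08 [217. 275.]
(0.5206, 0.3414) scene 0.091 [221. 262.]
(0.5206, 0.3414) scene 0.1 [225. 251.]
(0.5206, 0.3414) scene 0.11 [229. 238.]
(0.5206, 0.3414) scene 0.12 [233. 225.]
(0.5206, 0.3414) top 0.08 [156. 204.]
(0.5206, 0.3414) top 0.091 [145. 199.]
(0.5206, 0.3414) top 0.1 [135. 195.]
(0.5206, 0.3414) top 0.11 [124. 190.]
(0.5206, 0.3414) top 0.12 [113. 184.]
```

Call:
drive_tool(deltas=[{"linear": [8,10,0],"twist": 0,"claw": 0},{"linear": [16,21,0],"twist": 0,"claw": 0},{"linear": [22,29,0],"twist": 0,"claw": 0},{"linear": [24,31,0],"twist": 0,"claw": 0},{"linear": [24,31,-8],"twist": 0,"claw": 0},{"linear": [24,31,-16],"twist": 0,"claw": 0},{"linear": [24,31,-22],"twist": 0,"claw": 0},{"linear": [24,31,-22],"twist": 0,"claw": 0}])

```text
clock: 3.63
position: [0.5212, 0.341, 0.0777]
ee_rot: [-0.002, 0.322, 0.947, -0.002]
contact_force: [0.2, -0.3, 0.8]
width: 0.0
gripper_force: 0.0
```

Call:
drive_tool(deltas=[{"linear": [-3,-4,0],"twist": 0,"claw": 0},{"linear": [-6,-8,0],"twist": 0,"claw": 0},{"linear": [-8,-10,0],"twist": 0,"claw": 0},{"linear": [-10,-13,0],"twist": 0,"claw": 0},{"linear": [-12,-15,0],"twist": 0,"claw": 0},{"linear": [-13,-17,0],"twist": 0,"claw": 0},{"linear": [-14,-19,0],"twist": 0,"claw": 0},{"linear": [-15,-20,0],"twist": 0,"claw": 0},{"linear": [-16,-21,0],"twist": 0,"claw": 0},{"linear": [-17,-22,0],"twist": 0,"claw": 0},{"linear": [-18,-24,0],"twist": 0,"claw": 0},{"linear": [-18,-24,0],"twist": 0,"claw": 0}])

```text
clock: 4.63
position: [0.5048, 0.3179, 0.08]
ee_rot: [-0.0, 0.321, 0.947, -0.0]
contact_force: [0.2, -1.1, 1.4]
width: 0.0003
gripper_force: 0.2
```

```bash
python3 - <<'E'
from h import *
a=eyes.get_image("scene")[:,:,::-1];b=eyes.get_image("top")[:,:,::-1]
c=lambda i,x,y:cv2.resize(cv2.convertScaleAbs(i[y:y+120,x:x+120],alpha=1.7),(400,400),interpolation=cv2.INTER_CUBIC)
cv2.imwrite("pics/push2.png",np.hstack([c(a,410,230),c(b,60,190)]))
E
```

```text
(no output)
```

View pics/push2.png

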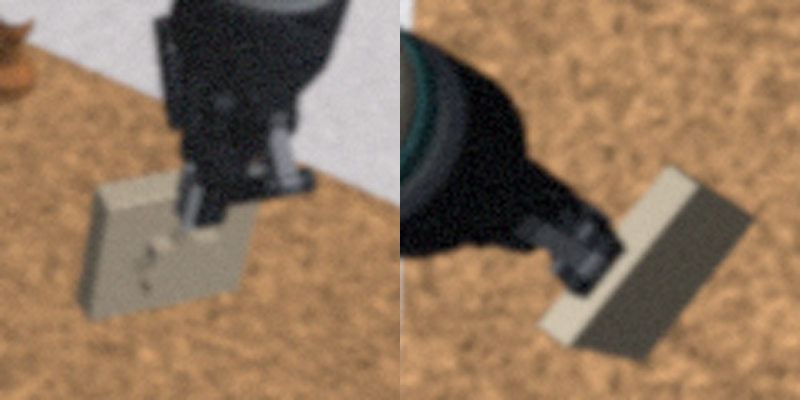

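The finger now covers the upper face (left 205,215) and the tile's top has shifted about 5 mm with its foot still in place, so it is tipping. I'll keep pushing slowly.

Call:
drive_tool(deltas=[{"linear": [-1,-1,0],"twist": 0,"claw": 0},{"linear": [-2,-3,0],"twist": 0,"claw": 0},{"linear": [-3,-4,0],"twist": 0,"claw": 0},{"linear": [-4,-5,0],"twist": 0,"claw": 0},{"linear": [-5,-7,0],"twist": 0,"claw": 0},{"linear": [-6,-8,0],"twist": 0,"claw": 0},{"linear": [-7,-9,0],"twist": 0,"claw": 0},{"linear": [-8,-10,0],"twist": 0,"claw": 0},{"linear": [-9,-12,0],"twist": 0,"claw": 0},{"linear": [-10,-13,0],"twist": 0,"claw": 0},{"linear": [-11,-14,0],"twist": 0,"claw": 0},{"linear": [-11,-14,0],"twist": 0,"claw": 0}])

```text
clock: 5.73
position: [0.4938, 0.304, 0.08]
ee_rot: [-0.0, 0.322, 0.947, -0.0]
contact_force: [-0.0, -0.1, 0.3]
width: 0.0002
gripper_force: 0.0
```

```bash
python3 - <<'E'
from h import *
a=eyes.get_image("scene")[:,:,::-1];b=eyes.get_image("top")[:,:,::-1]
c=lambda i,x,y:cv2.resize(cv2.convertScaleAbs(i[y:y+120,x:x+120],alpha=1.7),(400,400),interpolation=cv2.INTER_CUBIC)
cv2.imwrite("pics/push3.png",np.hstack([c(a,410,230),c(b,90,210)]))
E
```

```text
(no output)
```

View pics/push3.png

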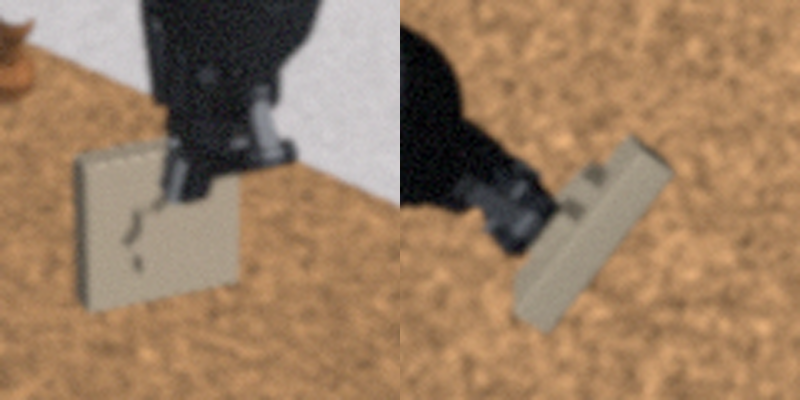

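The star tile is well past its balance point (contact force zero) and falling freely. I'll retreat, lift, and move to the front of the border tile.

Call:
drive_tool(deltas=[{"linear": [0,0,0],"twist": 0,"claw": 0},{"linear": [6,8,0],"twist": 0,"claw": 0},{"linear": [14,18,0],"twist": 0,"claw": 0},{"linear": [22,28,5],"twist": 0,"claw": 0},{"linear": [26,34,20],"twist": 0,"claw": 0},{"linear": [28,36,45],"twist": 0,"claw": 0},{"linear": [28,36,75],"twist": 0,"claw": 0},{"linear": [28,36,100],"twist": 0,"claw": 0},{"linear": [30,26,110],"twist": -2,"claw": 0},{"linear": [33,2,110],"twist": -6,"claw": 0},{"linear": [38,-30,110],"twist": -10,"claw": 0},{"linear": [44,-65,110],"twist": -14,"claw": 0}])

```text
clock: 6.83
position: [0.5381, 0.2387, 0.1895]
ee_rot: [-0.0, 0.436, 0.9, -0.0]
contact_force: [0.3, -0.2, 0.5]
width: 0.0004
gripper_force: 0.0
```

Call:
drive_tool(deltas=[{"linear": [4,-30,0],"twist": -2,"claw": 0},{"linear": [9,-65,0],"twist": -4,"claw": 0},{"linear": [14,-100,0],"twist": -6,"claw": 0},{"linear": [19,-135,0],"twist": -8,"claw": 0},{"linear": [23,-165,0],"twist": -10,"claw": 0},{"linear": [26,-180,0],"twist": -10,"claw": 0},{"linear": [26,-182,-15],"twist": -10,"claw": 0},{"linear": [26,-182,-40],"twist": -10,"claw": 0},{"linear": [26,-182,-65],"twist": -10,"claw": 0},{"linear": [26,-182,-85],"twist": -10,"claw": 0},{"linear": [26,-182,-92],"twist": -10,"claw": 0},{"linear": [26,-182,-92],"twist": -10,"claw": 0}])

```text
clock: 7.83
position: [0.5623, 0.0568, 0.0956]
ee_rot: [-0.002, 0.512, 0.859, -0.001]
contact_force: [-0.8, 0.1, 1.1]
width: 0.0002
gripper_force: 0.0
```

```bash
python3 - <<'E'
from h import *
a=eyes.get_image("scene")[:,:,::-1];b=eyes.get_image("top")[:,:,::-1]
c=lambda i,x,y,w=120:cv2.resize(cv2.convertScaleAbs(i[y:y+w,x:x+w],alpha=1.7),(300,300),interpolation=cv2.INTER_CUBIC)
cv2.imwrite("pics/pre2.png",np.vstack([np.hstack([c(a,270,180),c(b,240,180)]),np.hstack([c(a,400,220),c(b,100,220)])]))
E
```

```text
(no output)
```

View pics/pre2.png

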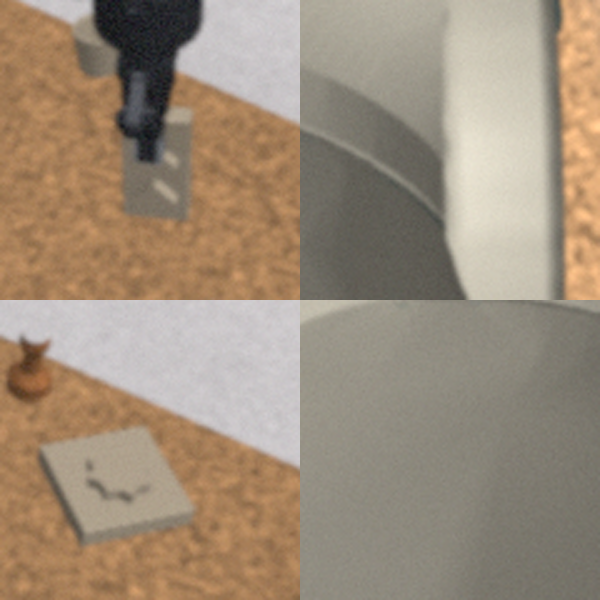

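Bottom-left: the star tile lies flat, pattern up, well clear of the stamp. Top-left: the fingertip at (149,155) is in front of the border tile's upper face and nearly centred. The arm blocks the top view. Pushing.

Call:
drive_tool(deltas=[{"linear": [-4,-2,0],"twist": 0,"claw": 0},{"linear": [-8,-4,0],"twist": 0,"claw": 0},{"linear": [-12,-6,0],"twist": 0,"claw": 0},{"linear": [-14,-8,0],"twist": 0,"claw": 0},{"linear": [-16,-9,0],"twist": 0,"claw": 0},{"linear": [-18,-10,0],"twist": 0,"claw": 0},{"linear": [-20,-11,0],"twist": 0,"claw": 0},{"linear": [-22,-12,0],"twist": 0,"claw": 0},{"linear": [-24,-13,0],"twist": 0,"claw": 0},{"linear": [-26,-14,0],"twist": 0,"claw": 0},{"linear": [-28,-15,0],"twist": 0,"claw": 0},{"linear": [-29,-16,0],"twist": 0,"claw": 0}])

```text
clock: 8.93
position: [0.5347, 0.0412, 0.098]
ee_rot: [-0.0, 0.511, 0.859, -0.0]
contact_force: [0.2, 0.4, -0.4]
width: 0.0001
gripper_force: 0.0
```

Call:
drive_tool(deltas=[{"linear": [-2,-1,0],"twist": 0,"claw": 0},{"linear": [-3,-2,0],"twist": 0,"claw": 0},{"linear": [-5,-3,0],"twist": 0,"claw": 0},{"linear": [-7,-4,0],"twist": 0,"claw": 0},{"linear": [-9,-5,0],"twist": 0,"claw": 0},{"linear": [-11,-6,0],"twist": 0,"claw": 0},{"linear": [-13,-7,0],"twist": 0,"claw": 0},{"linear": [-14,-8,0],"twist": 0,"claw": 0},{"linear": [-14,-8,0],"twist": 0,"claw": 0},{"linear": [-14,-8,0],"twist": 0,"claw": 0},{"linear": [-14,-8,0],"twist": 0,"claw": 0},{"linear": [-14,-8,0],"twist": 0,"claw": 0}])

```text
clock: 9.93
position: [0.5212, 0.0333, 0.098]
ee_rot: [0.0, 0.511, 0.859, 0.0]
contact_force: [-0.0, -0.7, 0.4]
width: 0.0001
gripper_force: 0.0
```

```bash
python3 - <<'E'
from h import *
a=eyes.get_image("scene")[:,:,::-1]
cv2.imwrite("pics/push4.png",cv2.resize(cv2.convertScaleAbs(a[170:310,260:400],alpha=1.7),(420,420)))
E
```

```text
(no output)
```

View pics/push4.png

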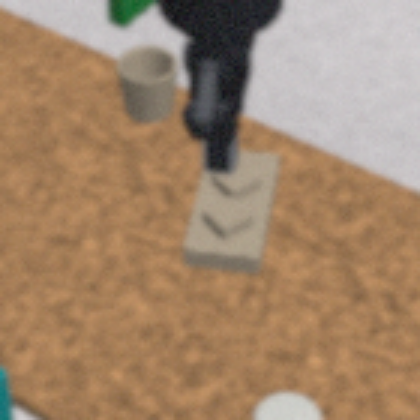

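The border tile lies flat, diamonds up, and the finger hangs above it. I'll lift away and move towards the start so both views are clear.

Call:
drive_tool(deltas=[{"linear": [3,2,15],"twist": 0,"claw": 0},{"linear": [3,2,45],"twist": 0,"claw": 0},{"linear": [3,2,80],"twist": 0,"claw": 0},{"linear": [3,2,120],"twist": 0,"claw": 0},{"linear": [-5,25,140],"twist": 0,"claw": 0},{"linear": [-20,60,150],"twist": 0,"claw": 0},{"linear": [-40,95,150],"twist": 0,"claw": 0},{"linear": [-60,130,150],"twist": 0,"claw": 0},{"linear": [-80,165,150],"twist": 0,"claw": 0},{"linear": [-100,200,150],"twist": 0,"claw": 0},{"linear": [-120,235,150],"twist": 0,"claw": 0},{"linear": [-140,270,150],"twist": 0,"claw": 0}])

```text
clock: 10.98
position: [0.3798, 0.3047, 0.2482]
ee_rot: [0.0, 0.511, 0.859, 0.0]
contact_force: [1.2, 0.3, -0.4]
width: -0.0003
gripper_force: 0.0
```

Call:
drive_tool(deltas=[{"linear": [-20,35,0],"twist": 0,"claw": 0},{"linear": [-40,70,0],"twist": 0,"claw": 0},{"linear": [-60,105,0],"twist": 0,"claw": 0},{"linear": [-80,140,0],"twist": 0,"claw": 0},{"linear": [-100,175,0],"twist": 0,"claw": 0},{"linear": [-120,205,0],"twist": 0,"claw": 0},{"linear": [-130,215,0],"twist": 0,"claw": 0},{"linear": [-130,215,0],"twist": 0,"claw": 0},{"linear": [-130,215,0],"twist": 0,"claw": 0}])

```text
clock: 11.73
position: [0.2508, 0.518, 0.2476]
ee_rot: [0.001, 0.511, 0.86, -0.001]
contact_force: [-0.7, -0.6, -0.8]
width: -0.0001
gripper_force: 0.0
```

```bash
python3 - <<'E'
from h import *
a=eyes.get_image("scene")[:,:,::-1];b=eyes.get_image("top")[:,:,::-1]
r=lambda i:cv2.resize(cv2.convertScaleAbs(i,alpha=1.4),(400,300),interpolation=cv2.INTER_AREA)
d=lambda i,n:cv2.absdiff(i,cv2.imread(n))
cv2.imwrite("pics/end.png",np.vstack([np.hstack([r(a),r(b)]),2*np.hstack([r(d(a,"pics/scene0.png")),r(d(b,"pics/top0.png"))])]))
E
```

```text
(no output)
```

View pics/end.png

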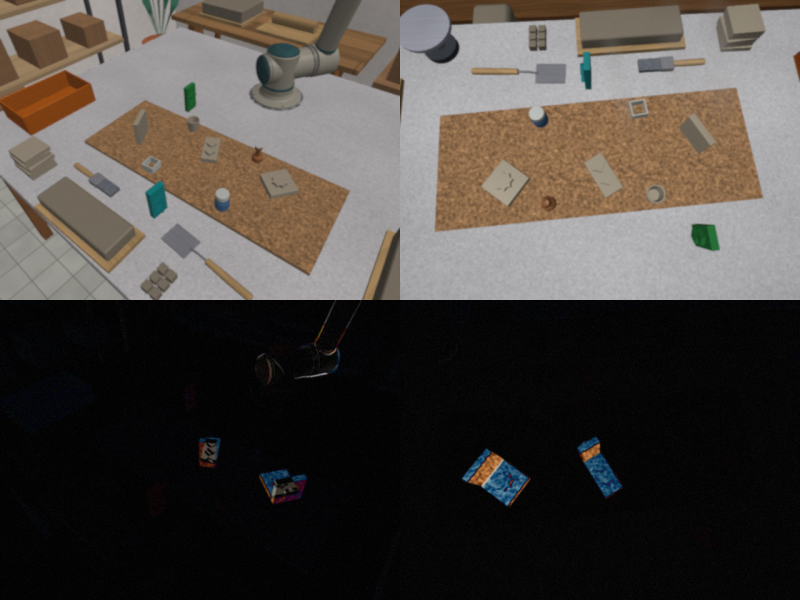

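The final picture shows both patterned tiles flat with patterns up, star at top view (505,183) and border at (603,174). The difference images show only those two tiles and the arm changed. Handing in.

```bash
python3 -c "
from rig import manip
print(manip.sign_off())"
```

```text
the job is handed in; nothing more can be done
None
```

The star and border tiles were pushed over and lie flat with their patterns up, the plain tile still stands, nothing else moved in the camera views, and the job was handed in at about 12 s; no verdict was returned.

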